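# Seal the dry case

### The job

Seal the small grey dry-storage case: close its lid, turn the T-handle on the lid clockwise all the way until it draws the lid tight onto the gasket, and lift the vent slider's tab out of its notch, shift it along to the rail's other notch and let it drop fully home so that the slits are covered. Leave the other things on the table where they stand.

Things in the scene. Friction and masses are not known exactly. Their poses are not given: they have to be found in the camera images.
- dry_case: fixed grey case, an open box 150 (x) x 160 (y) x 75 mm high with a hinged lid; along its right (-y) side a plastic vent housing 130 x 64 x 62 mm high, out to y = -142 mm. Origin: centre of the box's underside; x points from its front (lid's free edge, T-handle; towards the robot) to its back (hinge), y to its left (away from the vent), z up.
- lid_hinge (a point): middle of the lid's hinge line, at x = 78, y = 0, z = 81 mm of the case; the line runs along y of the case; fixed
- case_lid (a joint): lid angle, rad: 0 = level and drawn tight, about 0.02 = resting on the unsqueezed gasket; grows as the front edge rises, at most 1.3. The stiff hinge (0.3 N m) holds the lid at any angle; 2 to 4 N at its front edge moves it. Shut it before turning the T-handle: a turned latch pawl below the lid bars it from shutting.
- lid_edge (a point): middle of the lid's front edge at mid thickness, moves with the lid. The lid is a plate 158 mm from hinge line to front edge, 166 mm wide (along y), 11 mm thick (from 5 mm below to 6 mm above the hinge line when level), plus a pull lip 60 mm wide, 8 mm thick, that juts out 14 mm at the middle of the front edge.
- case_latch (a joint): turn of the T-handle, rad, clockwise seen from above the lid: 0 = free, bar parallel to the lid's front edge; pi/2 (end stop) = latched, bar runs front to back. From about 0.5 rad on, with the lid shut, the pawl below catches the case's rim and squeezes the gasket 3 mm (some 11 N); needs under 0.4 N m. It stays where it is left.
- handle_grip (a point): centre of the T-handle's dark steel bar, on its turning axis. Bar 70 mm long, 12 mm wide (grip across this), 16 mm high, its centre 31 mm above the lid's top face, on the lid's centre line, 123 mm from the hinge line; with the lid level at x = -45, y = 0, z = 118 mm of the case. Hub below: radius 13 mm up to 9 mm above the lid.
- back_notch (a point): mouth of the back notch (vent open, where the slider starts), at x = 18, y = -110, z = 77 mm of the case, in a bright metal rail on the vent housing: 84 mm long along x of the case, 12 mm wide, top at z = 77 mm. Notches are 12 mm long (x) and 9 mm deep.
- front_notch (a point): mouth of the front notch (vent closed, where the slider must go), at x = -18, y = -110, z = 77 mm of the case; three dark slits lie beside it on the housing
- vent_slide (a joint): travel of the vent slider, m: 0 = at the back notch (open), 0.036 = at the front notch (closed); grows towards the case's front (its -x); end stops at -0.002 and 0.038. Released within about 2.5 mm of a notch's centre the tab drops in.
- vent_lift (a joint): height of the slider's tab, m: 0 = fully home in a notch; it must be lifted over 0.008 to pass from notch to notch; at most 0.018. A light spring (0.6 to 1 N) and its weight pull it down.
- tab_grip (a point): grip point of the vent slider's bright metal tab, an upright fin 10 mm thick (along x of the case: grip across this), 24 mm wide (y), 34 mm high. The point is on its centre line, 12.5 mm below its top and, when the tab is home, 26.5 mm above the rail's top (z = 103.5 mm of the case).
- vial_c: loose glass vial with a screw cap, 21 mm across, 52 mm tall, standing left of the case; origin at its underside; bystander
- weight_100g: loose brass weight, 22 mm across, 30 mm tall, standing left of the case; origin at its underside; bystander
- eraser: loose eraser, 21 x 42 x 13 mm, lying behind the case; origin at its underside; bystander
- fine_marker: loose pen, 137 mm long, 13 mm thick, lying in front of the case; origin at its underside; bystander

How it is judged (in metres and radians):
At the end, for the whole second after the job is handed in: The lid is drawn tight (lid angle under 0.008 rad), the T-handle is turned clockwise to its stop (over 1.42 rad), and the vent slider stands in the front notch (travel over 32 mm) with its tab dropped home (lift under 3 mm) (value of joint case_lid below 0.008 rad and value of joint case_latch above 1.42 rad and value of joint vent_slide above 0.032 m and value of joint vent_lift below 0.003 m); the robot touches nothing.
It fails at once if a bystander is moved more than 30 mm (distance of any of vial_c, weight_100g, eraser, fine_marker from where it was at the start of the episode above 0.03 m).
It fails at once if the vial is knocked over (angle between vial_c's own z axis and vertical above 0.6 rad).
It also fails if it takes over 54 s, if anything falls off the work surface, if the arm or the gripper's body presses on something with over 40 N, if the wrist force passes 120 N, or if a joint passes its speed limit or range.

### The arm

A 6-joint arm with a two-finger parallel gripper is mounted at the origin on a cart in front of the work surface, level with it; the furniture and walls round the work are solid. World frame = base frame: x ahead of the robot, y to its left, z up, the work surface at z = 0. Lengths are in m, angles in degrees, forces in N, time in s.
With the tool pointing down it reaches from about 0.4 to 0.825 m from the base axis. Payload 7 kg.
Tool frame: the origin (TCP) lies midway between the tips of the shut fingers; the grasp point (between the pads) lies 19 mm behind it (ctrl.grip_point_offset is the distance from the TCP to the grasp point, in m); x points along the fingers, y is the direction in which the jaws open and shut, and the axes are right-handed (so a half turn about x gives the same grasp; the last joint's range is limited). The gripper opens to 88 mm and grips with 3 to 60 N. Pads are 19 mm wide; open, the fingers measure 130 mm over their backs; the gripper's body (78 mm by 193 mm) begins 47 mm behind the grasp point.
Start: joints at [-48.925, 20.546, 0.682, 0, -70.136, -16.507], TCP at [0.281, -0.614, 0.227] pointing down, gripper open.
Joint ranges: [-176.03, 176.03], [-82.01, 121.73], [-58.28, 71.71], [-173.87, 95.51], [-174.79, -0.11], [-173.66, 173.66]. Speed limits (degrees/s): [136.94, 136.94, 172.46, 180, 180, 180].

### API

Orientations are given as [roll, pitch, yaw] about the fixed x, y, z axes, in that order (R = Rz(yaw) Ry(pitch) Rx(roll)).
In Python, from plant import ctrl gives the robot as it stands.
- The arm moves only by the tool drive_tool, never from a script. Its argument "plan" is a list of rows, each a list of 3 entries, a list of its own where there are three numbers: the shift along the tool's x, y, z in m, then the turn, a rotation vector about the tool's x, y, z in degrees, then the opening, from 0 (shut) to 1 (fully open). In form: [[[dx, dy, dz], [wx, wy, wz], grip], ...]. A call has 1 to 20 rows; each row is the pose to reach, as a shift and turn from the pose measured when the call began, along the tool's axes at that moment; what a row does not reach only later rows make up. A row lasts 1/12 s, in which the tool goes at most 41.7 mm and 7.16 degrees, less where a joint would pass 70% of its speed; a pose out of reach is approached as far as the arm can. A call with a gripper value outside its range is refused whole. The fingers move at their own pace and stop on an object; the grip force is fixed at half the most. Time passes only in rows, so rows that repeat a pose let the fingers close. It gives the time, the measured TCP pose, the force and the opening at its end, in the units of the state.
- ctrl.get_obs(): the state, without advancing time (a new reading comes with each control period).
- ctrl.snapshot(name): name is "side" or "top" or "wrist"; returns the picture (384x512x3 uint8, blue, green, red); there is no depth.
- ctrl.get_calibration(name): a dict with "fx", "fy", "cx", "cy" (pixels), "R" (3x3) and "t" (3): a world point X has camera coordinates R X + t. Camera axes: x right, y down, z forward; pixel columns grow to the right and rows downward; lengths in m; the calibration is good to about 2 mm. A picture is of the moment at which its call begins: read the wrist's pose just before it. get_calibration takes no time and is no camera call; for the wrist camera it gives the pose at the moment of the call.
- ctrl.close_job(): hands the job in, once; it reports no verdict.
Trained networks look in the newest picture that a camera, given by its name, has taken for a name from the list of things; names that differ only in an ending like _2 or _b are one class to them, and where a whole thing is asked for, a point or a joint stands for the part that bears it (a point fixed in the world has none). Each returns a list of dicts, best first, with "confidence" (0 to 1); they miss things now and then, are a little off and sometimes report something else, mostly with a low value. They report only what shows in the picture. A call takes as long as a camera call.
- ctrl.cut_out(camera, name): "pixels" (384x512 bool, what is visible of it) and "pixel" ([column, row] in pixels, amid what is visible of it).
- ctrl.landmark_of(camera, name): "pixel" ([column, row] in pixels: a listed point, or the origin of a listed thing).
The state is a dict: "clock": time; "joint_pos": joint angles; "qvel": joint speeds; "tau": joint torques, N m; "tool_pos": TCP position; "orientation": TCP orientation; "force": force on the tool from outside, world axes, zero at the start; "moment": the same for the moment, N m; "opening": finger opening in m.
Only numpy, scipy, OpenCV 4.12 (cv2) and the standard library are available. Lean on these libraries where they do the work, as an engineer would, in place of code of your own. Each camera call takes 0.05 s, during which the arm holds its last target. There are 200 camera calls.

## Working session

There is one attempt and no reset: what is moved stays moved. The work goes in short steps, Python scripts to look and compute and a tool call to move; the robot and the scene stay as the last step left them, time stands still between calls to the robot, and variables do not carry over. Pictures are saved under pics/ and viewed, about 8 in all and at most 12, crops included, and the job is handed in when it is done.

Besides the shell and the picture viewer there is one more tool, called after "Emit:" as a command line: name --argument value ..., lists and objects as JSON in quotes. drive_tool: Moves the arm, as the interface text tells. Its arguments: {"type":"object","properties":{"plan":{"type":"array","items":{"type":"array"}}},"required":["plan"]}

```bash
ls; mkdir -p pics
cat > h.py <<'E'
import numpy as np, cv2
from scipy.spatial.transform import Rotation as Ro
from scipy.optimize import least_squares
from plant import ctrl
def proj(c,X):
    p=np.asarray(c["R"])@np.asarray(X,float).T+np.reshape(c["t"],(3,1)); return np.stack([c["fx"]*p[0]/p[2]+c["cx"],c["fy"]*p[1]/p[2]+c["cy"]],1)
E
python3 - <<'E'
from h import *
o=ctrl.get_obs(); print({k:np.round(v,3) for k,v in o.items()})
ims=[]
for cam in ["side","top"]:
    im=ctrl.snapshot(cam); ims.append(im); c=ctrl.get_calibration(cam); print(cam,{k:np.round(v,3).tolist() for k,v in c.items()})
    for n in ["dry_case","lid_hinge","lid_edge","handle_grip","back_notch","front_notch","tab_grip","vial_c","weight_100g","eraser","fine_marker"]:
        print(n,[(np.round(d["pixel"],1).tolist(),round(d["confidence"],2)) for d in ctrl.landmark_of(cam,n)[:2]])
a=np.hstack(ims); cv2.imwrite("pics/1.png",cv2.resize(a,(800,300)))
cv2.imwrite("pics/side.png",ims[0]); cv2.imwrite("pics/top.png",ims[1])
print(ctrl.get_obs()["clock"])
E
```

```text
pics
{'clock': np.float64(0.0), 'joint_pos': array([-4.8924e+01,  2.0591e+01,  6.3500e-01, -2.0000e-02, -7.0135e+01,
       -1.6506e+01]), 'qvel': array([ 0.005, -0.034,  0.038, -0.056, -0.069, -0.003]), 'tau': array([ 2.0000e-03, -5.8271e+01,  2.9305e+01,  6.9970e+00,  7.0000e-03,
       -0.0000e+00]), 'tool_pos': array([ 0.28 , -0.613,  0.226]), 'orientation': array([ 94.796,  89.907, 119.359]), 'force': array([ 0.275, -0.085, -0.214]), 'moment': array([ 0.002,  0.045, -0.006]), 'opening': np.float64(0.088)}
side {'fx': 389.389, 'fy': 389.389, 'cx': 256.416, 'cy': 192.132, 'R': [[-0.415, -0.91, -0.003], [-0.439, 0.203, -0.876], [0.797, -0.362, -0.483]], 't': [0.499, 0.241, 0.647]}
dry_case [([284.7, 235.6], 0.74)]
lid_hinge [([248.8, 203.8], 0.87)]
lid_edge [([291.1, 177.1], 0.66), ([295.2, 158.2], 0.56)]
handle_grip [([273.0, 157.8], 0.77)]
back_notch [([290.0, 184.8], 0.92)]
front_notch [([302.5, 186.6], 0.85)]
tab_grip [([289.6, 179.0], 0.64), ([285.0, 237.7], 0.62)]
vial_c [([280.8, 277.9], 0.55)]
weight_100g [([245.7, 268.1], 0.68), ([241.1, 223.4], 0.52)]
eraser [([241.0, 223.4], 0.37)]
fine_marker [([350.8, 259.0], 0.65), ([280.6, 275.8], 0.56)]
top {'fx': 480.932, 'fy': 480.932, 'cx': 268.169, 'cy': 190.743, 'R': [[0.007, -1.0, 0.023], [-0.983, -0.011, -0.184], [0.184, -0.021, -0.983]], 't': [0.317, 0.498, 0.85]}
dry_case [([291.0, 220.7], 0.64), ([261.5, 182.2], 0.49)]
lid_hinge [([262.3, 182.3], 0.91), ([283.8, 192.5], 0.39)]
lid_edge [([310.2, 217.2], 0.93)]
handle_grip [([285.7, 193.7], 0.7)]
back_notch [([328.5, 165.8], 0.95)]
front_notch [([344.6, 180.9], 0.71), ([263.6, 185.7], 0.34)]
tab_grip [([330.6, 161.2], 0.75)]
vial_c [([248.5, 285.5], 0.53), ([336.6, 291.3], 0.36)]
weight_100g [([226.0, 253.0], 0.44)]
eraser [([250.7, 173.2], 0.53)]
fine_marker [([336.0, 291.7], 0.92), ([286.4, 192.9], 0.6)]
1.2
```

View picture.

Run:
```python
from h import *
a=cv2.imread("pics/side.png")[100:310,180:400]; b=cv2.imread("pics/top.png")[110:320,190:410]
cv2.imwrite("pics/2.png",np.hstack([cv2.resize(a,(400,382)),cv2.resize(b,(400,382))]))
# fit case pose: x,y,yaw,lid
cs,ct=ctrl.get_calibration("side"),ctrl.get_calibration("top")
P=[("hinge",(248.8,203.8),(262.3,182.3)),("edge",(291.1,177.1),(310.2,217.2)),("grip",(273,157.8),(285.7,193.7)),("back",(290,184.8),(328.5,165.8)),("front",(302.5,186.6),(344.6,180.9)),("tab",(289.6,179),(330.6,161.2)),("case",(284.7,235.6),(291,220.7))]
def pts(v):
    x,y,z,w,l=v; s,c=np.sin(l),np.cos(l)
    L=lambda d,h:[.078-d*c+h*s,0,.081+d*s+h*c]
    Q=np.array([[.078,0,.081],L(.158,.0005),L(.123,.037),[.018,-.11,.077],[-.018,-.11,.077],[.018,-.11,.1035],[0,0,0]])
    return Q@Ro.from_euler("z",w).as_matrix().T+[x,y,z]
S=np.array([p[1] for p in P]);T=np.array([p[2] for p in P])
f=lambda v:np.r_[(proj(cs,pts(v))-S).ravel(),(proj(ct,pts(v))-T).ravel()]
for w0 in (-.7,0,.7):
    r=least_squares(f,[.55,0,0,w0,.6],loss="soft_l1"); print(r.cost,np.round(r.x,4)); 
print(np.round(f(r.x).reshape(2,-1,2),1).tolist())
```

```text
36.082670961036285 [ 0.4465  0.28   -0.0041  0.7721  0.8422]
36.08267096140178 [ 0.4465  0.28   -0.0041  0.7721  0.8422]
36.082670961042005 [ 0.4465  0.28   -0.0041  0.7721  0.8422]
[[[1.6, -2.3], [6.1, -16.2], [0.9, 0.3], [-0.4, 1.5], [1.3, 2.2], [0.5, -2.3], [-2.8, 2.1]], [[-0.7, 0.7], [-0.1, -0.7], [1.1, -0.7], [-0.1, 0.2], [-2.1, -0.8], [-0.0, 1.2], [-1.9, -0.7]]]
```

View pics/2.png

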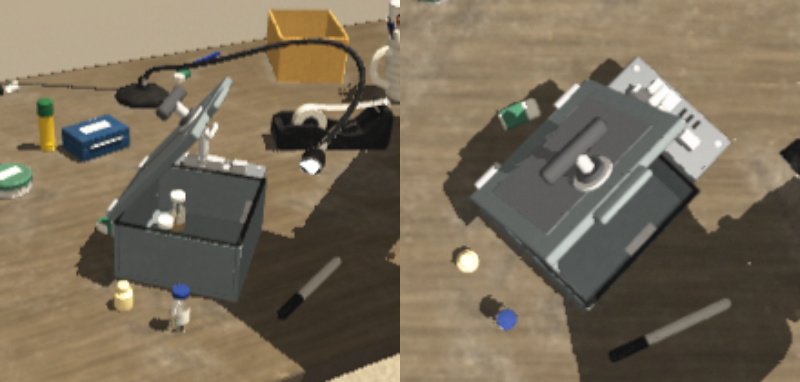

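View pics/1.png

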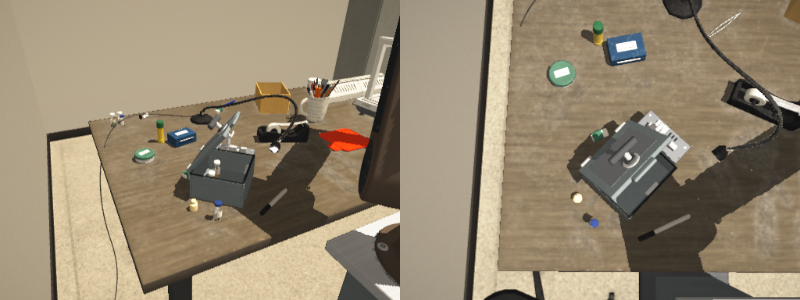

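```bash
cat >> h.py <<'E'
def tri(pix):
    r=least_squares(lambda X:np.concatenate([(proj(ctrl.get_calibration(c),[X])[0]-p) for c,p in pix.items()]),[.5,.1,.1]); return r.x,np.abs(r.fun).max()
def cmd(pos,rpy=None,R=None):
    """shift (mm) and rotvec (deg) in the current tool axes to world pose"""
    o=ctrl.get_obs(); R0=Ro.from_euler("xyz",o["orientation"],degrees=True)
    R1=R if R is not None else R0
    return np.round(R0.inv().apply(np.asarray(pos)-o["tool_pos"])*1e3,1),np.round((R0.inv()*R1).as_rotvec(degrees=True),2)
def down(jaw):  # tool down, jaw along world direction angle (deg)
    a=np.radians(jaw); y=np.array([np.cos(a),np.sin(a),0]); x=np.array([0,0,-1.]); return Ro.from_matrix(np.stack([x,y,np.cross(x,y)],1))
E
python3 - <<'E'
from h import *
for n,s,t in [("lamp head",(352,188),(410,195)),("lamp arc top",(337,123),None)]:
    if t: print(n,tri({"side":s,"top":t}))
cs,ct=ctrl.get_calibration("side"),ctrl.get_calibration("top")
S=np.array([(248.8,203.8),(295.2,158.2),(273,157.8),(290,184.8),(302.5,186.6),(289.6,179),(284.7,235.6)])
T=np.array([(262.3,182.3),(310.2,217.2),(285.7,193.7),(328.5,165.8),(344.6,180.9),(330.6,161.2),(291,220.7)])
def pts(v):
    x,y,z,w,l=v; s,c=np.sin(l),np.cos(l)
    L=lambda d,h:[.078-d*c+h*s,0,.081+d*s+h*c]
    Q=np.array([[.078,0,.081],L(.158,.0005),L(.123,.037),[.018,-.11,.077],[-.018,-.11,.077],[.018,-.11,.1035],[0,0,0]])
    return Q@Ro.from_euler("z",w).as_matrix().T+[x,y,z]
f=lambda v:np.r_[(proj(cs,pts(v))-S).ravel(),(proj(ct,pts(v))-T).ravel(),v[2]*1000]
r=least_squares(f,[.55,0,0,.7,.6],loss="soft_l1"); print(r.cost,np.round(r.x,4),np.degrees(r.x[3])); print(np.round(f(r.x)[:-1].reshape(2,-1,2),1).tolist()); print(pts(r.x).round(3))
for b,t0 in [("A",120),("B",-60)]:
  o=ctrl.get_obs();print(Ro.from_euler("xyz",o["orientation"],degrees=True).as_matrix().round(2).tolist())
w=np.degrees(r.x[3])
for j in (w+90,w-90,w,w-180): print(j,cmd([.5,-.25,.35],R=down(j)))
E
```

```text
lamp head (array([0.48673278, 0.06198285, 0.05788379]), np.float64(0.37782787402920803))
16.840713547978456 [ 4.448e-01  2.795e-01 -3.000e-04  7.843e-01  8.583e-01] 44.93778396751291
[[[2.0, -3.3], [1.9, 0.3], [0.6, -1.5], [-0.3, 0.3], [1.4, 0.9], [0.5, -3.5], [-2.1, 1.1]], [[-0.7, 1.6], [-0.1, -1.2], [0.7, -0.9], [-0.1, 0.1], [-1.9, -1.0], [-0.0, 1.2], [-1.5, -0.1]]]
[[ 0.5    0.335  0.081]
 [ 0.427  0.262  0.201]
 [ 0.463  0.298  0.198]
 [ 0.535  0.214  0.077]
 [ 0.51   0.189  0.077]
 [ 0.535  0.214  0.103]
 [ 0.445  0.279 -0.   ]]
[[-0.0, -0.42, 0.91], [-0.0, 0.91, 0.42], [-1.0, -0.0, -0.0]]
[[-0.0, -0.42, 0.91], [-0.0, 0.91, 0.42], [-1.0, -0.0, -0.0]]
134.9377839675129 (array([-123.4,  239.7,  350.8]), array([-20.37,  -0.  ,   0.  ]))
-45.06221603248709 (array([-123.4,  239.7,  350.8]), array([159.63,   0.  ,   0.  ]))
44.93778396751291 (array([-123.4,  239.7,  350.8]), array([69.63, -0.  ,  0.  ]))
-135.0622160324871 (array([-123.4,  239.7,  350.8]), array([-110.37,   -0.  ,   -0.  ]))
```

Run:
```python
from h import *
b=cv2.imread("pics/top.png")
cv2.imwrite("pics/3.png",cv2.resize(b[60:360,230:512],(752,800))[:600] if 0 else cv2.resize(b,(768,576)))
```

```text
(no output)
```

View pics/3.png

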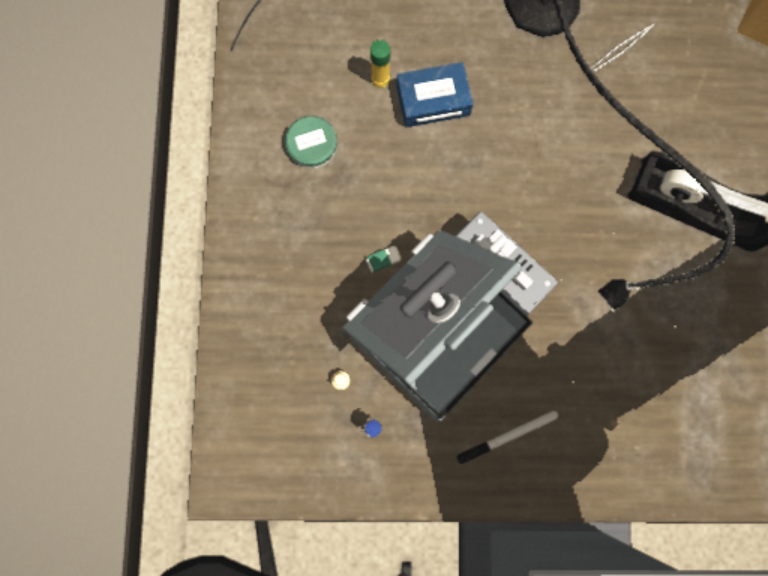

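Run:
```python
from h import *
for s,t in [((379,147),(489,150)),((361,125),(482,128)),((361,125),(450,105))]: print(tri({"side":s,"top":t}))
R=down(135)
for p in [(.42,-.35,.42),(.45,-.05,.42),(.429,.262,.30)]: print(p,cmd(p,R=R))
```

```text
(array([ 0.55435405, -0.06062811,  0.12221708]), np.float64(2.631988157810156))
(array([ 0.57528388, -0.01802197,  0.18467871]), np.float64(0.6347522266257783))
(array([0.60635322, 0.01427099, 0.17725197]), np.float64(16.880706026702455))
(0.42, -0.35, 0.42) (array([-193.4,  182. ,  236.5]), array([-20.43,  -0.  ,   0.  ]))
(0.45, -0.05, 0.42) (array([-193.4,  442.4,  388.5]), array([-20.43,  -0.  ,   0.  ]))
(0.429, 0.262, 0.3) (array([-73.4, 734.9, 499.1]), array([-20.43,  -0.  ,   0.  ]))
```

Emit:
drive_tool --plan '[[[-0.193,0.182,0.236],[-20.4,0,0],0],[[-0.193,0.182,0.236],[-20.4,0,0],0],[[-0.193,0.182,0.236],[-20.4,0,0],0],[[-0.193,0.182,0.236],[-20.4,0,0],0],[[-0.193,0.182,0.236],[-20.4,0,0],0],[[-0.193,0.182,0.236],[-20.4,0,0],0],[[-0.193,0.182,0.236],[-20.4,0,0],0],[[-0.193,0.182,0.236],[-20.4,0,0],0],[[-0.193,0.442,0.388],[-20.4,0,0],0],[[-0.193,0.442,0.388],[-20.4,0,0],0],[[-0.193,0.442,0.388],[-20.4,0,0],0],[[-0.193,0.442,0.388],[-20.4,0,0],0],[[-0.193,0.442,0.388],[-20.4,0,0],0],[[-0.193,0.442,0.388],[-20.4,0,0],0],[[-0.193,0.442,0.388],[-20.4,0,0],0],[[-0.193,0.442,0.388],[-20.4,0,0],0]]'

```text
clock: 2.53
tool_pos: [0.4495, -0.0477, 0.4201]
orientation: [-13.3, 89.9, 31.7]
force: [1.2, -0.5, -1.0]
opening: 0.0004
```

Run:
```python
from h import *
print(ctrl.get_obs()["joint_pos"].round(1)); print(cmd((.429,.262,.27),R=down(135)))
```

```text
[ 19.   -5.2  -5.2  -0.  -89.9 -64. ]
(array([150.4, 233.4, 204.4]), array([0.05, 0.09, 0.02]))
```

Emit:
drive_tool --plan '[[[0.08,0.233,0.204],[0,0,0],0],[[0.08,0.233,0.204],[0,0,0],0],[[0.08,0.233,0.204],[0,0,0],0],[[0.08,0.233,0.204],[0,0,0],0],[[0.08,0.233,0.204],[0,0,0],0],[[0.08,0.233,0.204],[0,0,0],0],[[0.08,0.233,0.204],[0,0,0],0],[[0.08,0.233,0.204],[0,0,0],0],[[0.15,0.233,0.204],[0,0,0],0],[[0.15,0.233,0.204],[0,0,0],0],[[0.15,0.233,0.204],[0,0,0],0],[[0.15,0.233,0.204],[0,0,0],0]]'

```text
clock: 3.53
tool_pos: [0.4287, 0.2609, 0.2702]
orientation: [-123.7, 89.9, -78.7]
force: [0.3, -0.3, 1.5]
opening: 0.0002
```

Run:
```python
from h import *
for p in [(.4291,.2638,.206),(.4089,.2437,.1763),(.3974,.2322,.1488),(.3899,.2247,.1187),(.3868,.2217,.0902)]: print(cmd(p,R=down(135)))
im=ctrl.snapshot("top"); 
for n in ["lid_edge","handle_grip"]: print(n,[(np.round(d["pixel"],1).tolist(),round(d["confidence"],2)) for d in ctrl.landmark_of("top",n)[:2]])
```

```text
(array([64.2,  1.8,  2.4]), array([ 0.07, -0.05,  0.08]))
(array([ 93.9,   1.9, -26.1]), array([ 0.07, -0.05,  0.08]))
(array([121.4,   2. , -42.3]), array([ 0.07, -0.05,  0.08]))
(array([151.5,   2.1, -52.9]), array([ 0.07, -0.05,  0.08]))
(array([180. ,   2.2, -57.2]), array([ 0.07, -0.05,  0.08]))
lid_edge []
handle_grip []
```

Emit:
drive_tool --plan '[[[0.045,0.002,0.002],[0,0,0],0],[[0.064,0.002,-0.002],[0,0,0],0],[[0.075,0.002,-0.012],[0,0,0],0],[[0.085,0.002,-0.02],[0,0,0],0],[[0.094,0.002,-0.026],[0,0,0],0],[[0.103,0.002,-0.032],[0,0,0],0],[[0.112,0.002,-0.037],[0,0,0],0],[[0.121,0.002,-0.042],[0,0,0],0],[[0.131,0.002,-0.046],[0,0,0],0],[[0.141,0.002,-0.05],[0,0,0],0],[[0.151,0.002,-0.053],[0,0,0],0],[[0.16,0.002,-0.055],[0,0,0],0]]'

```text
clock: 4.68
tool_pos: [0.3902, 0.2247, 0.112]
orientation: [-6.0, 89.7, 39.0]
force: [-0.5, -0.3, 0.7]
opening: 0.0007
```

Run:
```python
from h import *
print(ctrl.get_obs()["force"])
im=ctrl.snapshot("side"); cv2.imwrite("pics/4.png",cv2.resize(im[80:330,150:430],(720,643))[:600])
print(cmd((.3868,.2217,.0892),R=down(135)))
```

```text
[-0.53913097 -0.34209295  0.74492511]
(array([21.2,  0.3, -3.4]), array([-0.01,  0.17,  0.03]))
```

View pics/4.png

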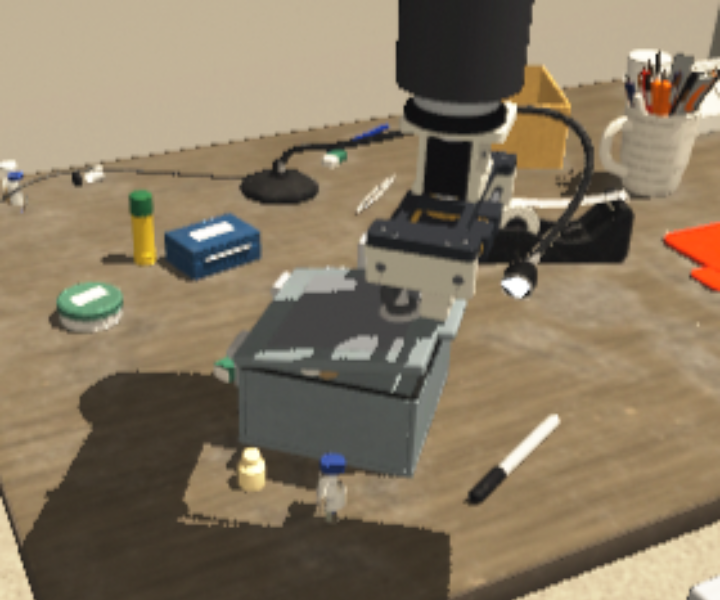

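The side view shows the lid almost shut, with the fingers at the front lip around (440, 310). The bystanders are untouched, so I continue down.

Emit:
drive_tool --plan '[[[0.008,0,-0.002],[0,0,0],0],[[0.014,0,-0.003],[0,0,0],0],[[0.018,0,-0.003],[0,0,0],0],[[0.021,0,-0.003],[0,0,0],0],[[0.022,0,-0.003],[0,0,0],0]]'

```text
clock: 5.15
tool_pos: [0.3872, 0.2216, 0.0883]
orientation: [-16.8, 89.9, 28.2]
force: [-3.2, -0.6, 7.3]
opening: 0.0003
```

Emit:
drive_tool --plan '[[[-0.04,0,0],[0,0,0],0],[[-0.08,0,0],[0,0,0],0],[[-0.12,0,0],[-7,0,0],0.5],[[-0.12,0,0.01],[-14,0,0],0.5],[[-0.12,0,0.037],[-21,0,0],0.5],[[-0.12,0,0.037],[-28,0,0],0.5],[[-0.12,0,0.037],[-35,0,0],0.5],[[-0.12,0,0.037],[-42,0,0],0.5],[[-0.12,0,0.037],[-49,0,0],0.5],[[-0.12,0,0.037],[-56,0,0],0.5],[[-0.12,0,0.037],[-63,0,0],0.5],[[-0.12,0,0.037],[-70,0,0],0.5],[[-0.12,0,0.037],[-77,0,0],0.5],[[-0.12,0,0.037],[-84,0,0],0.5],[[-0.12,0,0.037],[-90,0,0],0.5],[[-0.12,0,0.037],[-90,0,0],0.5],[[-0.12,0,0.037],[-90,0,0],0.5]]'

```text
clock: 6.57
tool_pos: [0.4132, 0.2478, 0.2086]
orientation: [-102.1, 89.8, 32.7]
force: [-0.7, 0.6, -0.4]
opening: 0.044
```

Run:
```python
from h import *
print(ctrl.get_obs()["joint_pos"].round(1))
ws=ctrl.get_calibration("wrist"); im=ctrl.snapshot("wrist")
R=Ro.from_euler("z",44.94,degrees=True)
def W(p): return R.apply(p)+[.4448,.2795,0]
L={"handle_grip":(-.045,0,.118),"lid_edge":(-.08,0,.0815),"tab_grip":(.018,-.11,.1035),"back_notch":(.018,-.11,.077),"front_notch":(-.018,-.11,.077),"lid_hinge":(.078,0,.081)}
for n,p in L.items():
    print(n,proj(ws,[W(p)]).round(1),[(np.round(d["pixel"],1).tolist(),round(d["confidence"],2)) for d in ctrl.landmark_of("wrist",n)[:2]])
ims=ctrl.snapshot("side")
for n in ("handle_grip","lid_edge","lid_hinge"):print("side",n,proj(ctrl.get_calibration("side"),[W(L[n])]).round(1),[(np.round(d["pixel"],1).tolist(),round(d["confidence"],2)) for d in ctrl.landmark_of("side",n)[:2]])
cv2.imwrite("pics/5.png",np.hstack([cv2.resize(im,(400,300)),cv2.resize(ims[130:280,200:400],(400,300))]))
```

```text
[ 54.5   2.8 -24.6   0.1 -62.5  -9.7]
handle_grip [[257.3 191.6]] [([264.5, 190.6], 0.55)]
lid_edge [[288.5 181.6]] [([297.0, 178.7], 0.89)]
tab_grip [[188.7  73. ]] [([192.5, 74.4], 0.89)]
back_notch [[195.2  76.2]] [([197.5, 79.9], 0.84)]
front_notch [[230.6  76.1]] [([233.6, 76.3], 0.92), ([295.6, 179.6], 0.47)]
lid_hinge [[147.9 181.6]] [([152.5, 182.9], 0.74)]
side handle_grip [[304.4 195.4]] [([306.7, 199.3], 0.45)]
side lid_edge [[319.3 213. ]] [([323.7, 215.2], 0.66)]
side lid_hinge [[250.8 200.4]] [([252.0, 201.0], 0.68)]
```

View pics/5.png

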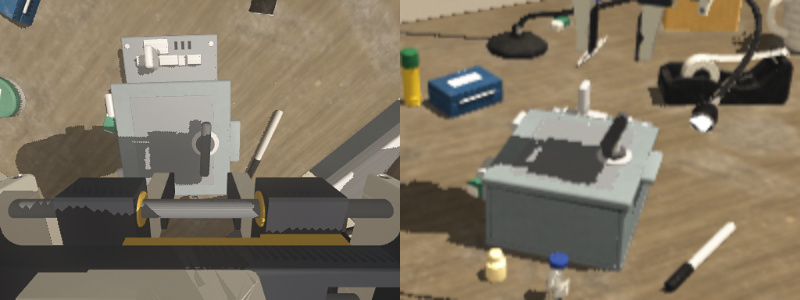

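Run:
```python
from h import *
cw,cs,ct=[ctrl.get_calibration(k) for k in("wrist","side","top")]
l=.02
D=lambda d,h:(.078-d*np.cos(l)+h*np.sin(l),0,.081+d*np.sin(l)+h*np.cos(l))
hg,le,tg,bn,fn,lh,o=D(.123,.037),D(.158,.0005),(.018,-.11,.1035),(.018,-.11,.077),(-.018,-.11,.077),(.078,0,.081),(0,0,0)
O=[(cw,[hg,le,tg,bn,fn,lh],[(264.5,190.6),(297,178.7),(192.5,74.4),(197.5,79.9),(233.6,76.3),(152.5,182.9)]),
(cs,[hg,le,lh,bn,fn,tg,lh],[(306.7,199.3),(323.7,215.2),(252,201),(290,184.8),(302.5,186.6),(289.6,179),(248.8,203.8)]),
(ct,[lh,bn,fn,tg],[(262.3,182.3),(328.5,165.8),(344.6,180.9),(330.6,161.2)])]
def f(v,sel=(0,1,2)):
    Rz=Ro.from_euler("z",v[2]); return np.concatenate([(proj(O[i][0],Rz.apply(np.array(O[i][1]))+[v[0],v[1],0])-O[i][2]).ravel() for i in sel])
for sel in ((0,),(1,2),(0,1,2)):
    r=least_squares(f,[.445,.28,.78],loss="soft_l1",args=(sel,)); v=r.x
    print(sel,v.round(4),np.degrees(v[2]).round(2),r.cost.round(1),"handle",(Ro.from_euler("z",v[2]).apply(hg)+[v[0],v[1],0]).round(4),"tab",(Ro.from_euler("z",v[2]).apply(tg)+[v[0],v[1],0]).round(4))
    if sel==(0,): print(f(v,sel).reshape(-1,2).round(1).tolist())
p=Ro.from_euler("z",v[2]).apply(hg)+[v[0],v[1],0]; print(cmd([p[0],p[1],p[2]-.019],R=down(np.degrees(v[2])+180)))
```

```text
(0,) [0.4389 0.2741 0.8304] 47.58 6.1 handle [0.409  0.2414 0.1205] tab [0.5322 0.2132 0.1035]
[[-0.1, 0.2], [-1.1, 0.9], [-0.5, -0.1], [0.7, -2.5], [-0.1, -0.6], [2.6, 1.9]]
(1, 2) [0.4428 0.2768 0.8121] 46.53 22.0 handle [0.4124 0.2447 0.1205] tab [0.535  0.2142 0.1035]
(0, 1, 2) [0.4398 0.275  0.8251] 47.28 32.7 handle [0.4097 0.2425 0.1205] tab [0.5328 0.2136 0.1035]
(array([106.9,   6.2,  -1.2]), array([-2.29, -0.04,  0.12]))
```

Emit:
drive_tool --plan '[[[0.03,0.0065,-0.001],[-2,0,0],0.5],[[0.06,0.0065,-0.001],[-2,0,0],0.5],[[0.08,0.0065,-0.001],[-2,0,0],0.5],[[0.095,0.0065,-0.001],[-2,0,0],0.5],[[0.105,0.0065,-0.001],[-2,0,0],0.5],[[0.105,0.0065,-0.001],[-2,0,0],0.5],[[0.105,0.0065,-0.001],[-2,0,0],0.3],[[0.105,0.0065,-0.001],[-2,0,0],0.2],[[0.105,0.0065,-0.001],[-2,0,0],0.0],[[0.105,0.0065,-0.001],[-2,0,0],0.0],[[0.105,0.0065,-0.001],[-2,0,0],0.0],[[0.105,0.0065,-0.001],[-2,0,0],0.0]]'

```text
clock: 8.12
tool_pos: [0.4099, 0.2433, 0.104]
orientation: [-96.9, 89.7, 40.1]
force: [1.3, 2.1, 1.5]
opening: 0.0118
```

Run:
```python
from h import *
o=ctrl.get_obs();R=Ro.from_euler("xyz",o["orientation"],degrees=True)
print(R.inv().apply(o["force"]).round(2),R.inv().apply(o["moment"]).round(2),o["moment"].round(2),R.as_matrix().round(3).tolist(),cmd([.4097,.2425,.103]))
```

```text
[-1.51 -2.45  0.53] [-0.01 -0.47 -0.28] [0.53 0.15 0.02] [[0.003, -0.682, -0.731], [0.003, -0.731, 0.682], [-1.0, -0.004, -0.001]] (array([ 1. ,  0.7, -0.3]), array([0., 0., 0.]))
```

Emit:
drive_tool --plan '[[[0.0005,0,0],[6,0,0],0],[[0.001,0,0],[12,0,0],0],[[0.001,0,0],[18,0,0],0],[[0.001,0,0],[24,0,0],0],[[0.0015,0,0],[30,0,0],0],[[0.002,0,0],[36,0,0],0],[[0.002,0,0],[42,0,0],0],[[0.0025,0,0],[48,0,0],0],[[0.003,0,0],[54,0,0],0],[[0.003,0,0],[60,0,0],0]]'

```text
clock: 8.95
tool_pos: [0.4097, 0.243, 0.102]
orientation: [-40.4, 89.8, 36.3]
force: [-4.3, -1.4, 11.6]
opening: 0.0123
```

```bash
cat > f.py <<'E'
from h import *
o=ctrl.get_obs();R=Ro.from_euler("xyz",o["orientation"],degrees=True)
print("F tool",R.inv().apply(o["force"]).round(2),"M tool",R.inv().apply(o["moment"]).round(2)); y=R.as_matrix()[:,1]; print("jaw",np.degrees(np.arctan2(y[1],y[0])).round(2))
E
python3 f.py
```

```text
F tool [-11.64   3.8   -2.32] M tool [-0.06  1.26  1.87]
jaw 166.72
```

Emit:
drive_tool --plan '[[[0,0,0],[6,0,0],0],[[0,0,0],[12,0,0],0],[[0,0,0],[18,0,0],0],[[0,0,0],[23,0,0],0],[[0,0,0],[27,0,0],0],[[0,0,0],[30,0,0],0],[[0,0,0],[31.5,0,0],0],[[0,0,0],[31.5,0,0],0]]'

```text
clock: 9.62
tool_pos: [0.4097, 0.243, 0.1027]
orientation: [-10.9, 89.7, 34.3]
force: [-2.6, -0.6, 5.9]
opening: 0.0116
```

```bash
python3 f.py
```

```text
F tool [-5.96  1.46 -2.24] M tool [-0.47  0.93  0.66]
jaw 135.18
```

Emit:
drive_tool --plan '[[[0,0,0],[2,0,0],0],[[0,0,0],[3,0,0],0],[[0,0,0],[3,0,0],0]]'

```text
clock: 9.87
tool_pos: [0.4096, 0.2429, 0.1029]
orientation: [-10.9, 89.8, 31.3]
force: [-1.6, -0.7, 2.2]
opening: 0.0118
```

```bash
python3 f.py
```

```text
F tool [-2.19  0.54 -1.6 ] M tool [-0.72  0.61  0.31]
jaw 132.2
```

Emit:
drive_tool --plan '[[[0,0,0],[0,0,0],0.5],[[0,0,0],[0,0,0],0.5],[[0,0,0],[0,0,0],0.5],[[-0.03,0,0],[0,0,0],0.5],[[-0.07,0,0],[0,0,0],0.5],[[-0.11,0,0],[-7,0,0],0.5],[[-0.11,-0.03,0.02],[-14,0,0],0.5],[[-0.11,-0.06,0.04],[-21,0,0],0.5],[[-0.11,-0.09,0.06],[-28,0,0],0.5],[[-0.11,-0.104,0.0715],[-35,0,0],0.5],[[-0.11,-0.104,0.0715],[-42,0,0],0.5],[[-0.11,-0.104,0.0715],[-49,0,0],0.5],[[-0.11,-0.104,0.0715],[-56,0,0],0.5],[[-0.11,-0.104,0.0715],[-63,0,0],0.5],[[-0.11,-0.104,0.0715],[-70,0,0],0.5],[[-0.11,-0.104,0.0715],[-77,0,0],0.5],[[-0.11,-0.104,0.0715],[-84,0,0],0.5],[[-0.11,-0.104,0.0715],[-91,0,0],0.5],[[-0.11,-0.104,0.0715],[-95,0,0],0.5],[[-0.11,-0.104,0.0715],[-95,0,0],0.5]]'

```text
clock: 11.53
tool_pos: [0.532, 0.2135, 0.2131]
orientation: [-105.2, 89.8, 32.2]
force: [-0.9, 0.1, 0.4]
opening: 0.0439
```

```bash
cat > look.py <<'E'
from h import *
import sys
v=[.4398,.275,.8251]; R=Ro.from_euler("z",v[2])
W=lambda p:R.apply(p)+[v[0],v[1],0]
s=float(sys.argv[2]) if len(sys.argv)>2 else 0
L={"handle_grip":(-.045,0,.118),"tab_grip":(.018-s,-.11,.1035),"back_notch":(.018,-.11,.077),"front_notch":(-.018,-.11,.077)}
ims=[]
for c in ("wrist","side"):
    k=ctrl.get_calibration(c); im=ctrl.snapshot(c); ims.append(im)
    for n,p in L.items(): print(c,n,proj(k,[W(p)]).round(1).tolist(),[(np.round(d["pixel"],1).tolist(),round(d["confidence"],2)) for d in ctrl.landmark_of(c,n)[:1]])
cv2.imwrite(sys.argv[1],np.hstack([cv2.resize(ims[0],(400,300)),cv2.resize(ims[1][130:280,200:400],(400,300))]))
E
python3 look.py pics/6.png; python3 f.py
```

```text
wrist handle_grip [[312.3, 283.0]] []
wrist tab_grip [[256.6, 185.5]] [([258.1, 185.1], 0.77)]
wrist back_notch [[256.7, 179.0]] [([255.7, 180.2], 0.68)]
wrist front_notch [[288.0, 179.1]] [([286.4, 180.4], 0.66)]
side handle_grip [[307.7, 195.6]] [([306.4, 197.6], 0.8)]
side tab_grip [[290.9, 175.7]] [([288.6, 178.8], 0.38)]
side back_notch [[290.4, 185.4]] [([289.7, 187.9], 0.66)]
side front_notch [[304.8, 187.5]] [([304.3, 189.3], 0.74)]
F tool [ 0.35  0.39 -0.59] M tool [ 0.   -0.07  0.16]
jaw -132.83
```

View pics/6.png

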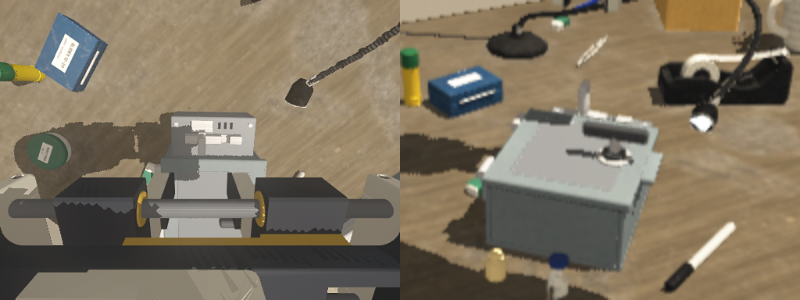

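The handle bar now runs front to back (side picture, about (615, 130)) and the lid is tight. The tab stands where the fit predicts it, in the back notch. Next I grip it.

Emit:
drive_tool --plan '[[[0.035,0.001,0],[0,0,0],0.5],[[0.07,0.001,0],[0,0,0],0.5],[[0.095,0.001,0],[0,0,0],0.5],[[0.115,0.001,0],[0,0,0],0.5],[[0.125,0.001,0],[0,0,0],0.5],[[0.125,0.001,0],[0,0,0],0.3],[[0.125,0.001,0],[0,0,0],0.2],[[0.125,0.001,0],[0,0,0],0],[[0.125,0.001,0],[0,0,0],0],[[0.125,0.001,0],[0,0,0],0],[[0.125,0.001,0],[0,0,0],0]]'

```text
clock: 12.95
tool_pos: [0.5322, 0.2135, 0.0893]
orientation: [-104.0, 89.7, 33.1]
force: [0.7, -0.3, 0.9]
opening: 0.01
```

```bash
python3 f.py
```

```text
F tool [-0.91 -0.24 -0.75] M tool [ 0.17 -0.02  0.19]
jaw -132.83
```

Gripped at 10 mm with almost no side load. Now I lift it 13 mm.

Emit:
drive_tool --plan '[[[-0.004,0,0],[0,0,0],0],[[-0.008,0,0],[0,0,0],0],[[-0.0115,0,0],[0,0,0],0],[[-0.013,0,0],[0,0,0],0],[[-0.013,0,0],[0,0,0],0]]'

```text
clock: 13.37
tool_pos: [0.5323, 0.2136, 0.1029]
orientation: [-102.9, 89.6, 34.3]
force: [1.1, -0.1, -1.8]
opening: 0.0099
```

```bash
python3 f.py
```

```text
F tool [ 1.85 -0.66 -0.86] M tool [0.16 0.06 0.19]
jaw -132.83
```

Emit:
drive_tool --plan '[[[0,0.006,0],[0,0,0],0],[[0,0.012,0],[0,0,0],0],[[0,0.018,0],[0,0,0],0],[[0,0.024,0],[0,0,0],0],[[0,0.03,0],[0,0,0],0],[[0,0.034,0],[0,0,0],0],[[0,0.036,0],[0,0,0],0],[[0,0.036,0],[0,0,0],0]]'

```text
clock: 14.03
tool_pos: [0.5071, 0.1868, 0.1026]
orientation: [-99.0, 89.6, 38.1]
force: [-2.7, 2.2, -0.8]
opening: 0.0099
```

```bash
python3 f.py
```

```text
F tool [0.76 0.22 3.49] M tool [ 0.13 -1.66  0.36]
jaw -132.85
```

Emit:
drive_tool --plan '[[[0,-0.0005,0.001],[0,0,0],0],[[0.004,-0.0005,0.001],[0,0,0],0],[[0.008,-0.0005,0.001],[0,0,0],0],[[0.011,-0.0005,0.001],[0,0,0],0],[[0.013,-0.0005,0.001],[0,0,0],0],[[0.013,-0.0005,0.001],[0,0,0],0]]'

```text
clock: 14.53
tool_pos: [0.5075, 0.1878, 0.0893]
orientation: [-107.1, 89.6, 30.0]
force: [4.7, -3.9, -0.8]
opening: 0.0102
```

```bash
python3 f.py
```

```text
F tool [ 0.79 -0.32 -6.09] M tool [0.23 2.08 0.06]
jaw -132.83
```

Emit:
drive_tool --plan '[[[0,0,-0.0005],[0,0,0],0],[[0,0,-0.0005],[0,0,0],0.5],[[0,0,-0.0005],[0,0,0],0.5],[[0,0,-0.0005],[0,0,0],0.5],[[0,0,-0.0005],[0,0,0],0.5],[[-0.03,0,0],[0,0,0],0.5],[[-0.07,0,0],[0,0,0],0.5],[[-0.11,0,0],[0,0,0],0.5],[[-0.13,0,0],[0,0,0],0.5],[[-0.13,0,0],[0,0,0],0.5]]'

```text
clock: 15.37
tool_pos: [0.5091, 0.1887, 0.2252]
orientation: [-106.2, 89.1, 31.0]
force: [0.8, -0.3, -0.5]
opening: 0.044
```

```bash
sed -i 's/-0.045,0,.118/-.045,0,.118/; s/\[130:280,200:400\],(400,300)/[140:230,235:355],(400,300)/; s/cv2.resize(ims\[0\],(400,300))/cv2.resize(ims[0][120:240,200:360],(400,300))/' look.py; python3 look.py pics/7.png 0.036; python3 f.py
```

```text
wrist handle_grip [[282.7, 276.9]] [([281.8, 278.6], 0.87)]
wrist tab_grip [[259.9, 182.7]] [([258.1, 185.4], 0.97)]
wrist back_notch [[230.0, 176.7]] [([229.8, 178.3], 0.75)]
wrist front_notch [[260.0, 176.8]] [([261.4, 176.5], 0.72)]
side handle_grip [[307.7, 195.6]] [([305.8, 195.3], 0.74)]
side tab_grip [[305.5, 177.8]] [([303.1, 178.6], 0.6)]
side back_notch [[290.4, 185.4]] [([288.0, 186.2], 0.73)]
side front_notch [[304.8, 187.5]] [([304.0, 190.2], 0.95)]
F tool [-0.76 -0.8  -0.39] M tool [ 0.03 -0.09  0.14]
jaw -132.83
```

View pics/7.png

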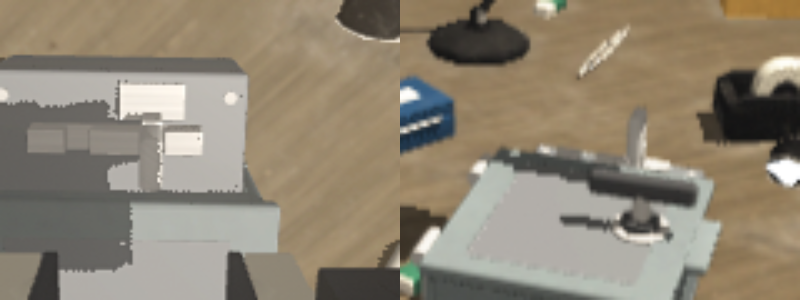

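The plate covers the slits and the tab stands at the front notch (wrist picture, about (150, 150)). I will touch the tab's top lightly with closed fingers to check its height.

Emit:
drive_tool --plan '[[[0.03,0,0],[0,0,0],0],[[0.06,0,0],[0,0,0],0],[[0.085,0,0],[0,0,0],0],[[0.098,0,0],[0,0,0],0],[[0.104,0,0],[0,0,0],0],[[0.107,0,0],[0,0,0],0],[[0.107,0,0],[0,0,0],0]]'

```text
clock: 16.45
tool_pos: [0.5071, 0.1875, 0.1115]
orientation: [-111.5, 89.7, 25.7]
force: [-0.7, 0.1, -1.1]
opening: 0.0094
```

```bash
python3 f.py
```

```text
F tool [1.1  0.4  0.65] M tool [ 0.07 -0.32  0.29]
jaw -132.83
```

The fingers were still closing on the way down and caught the tab's top. I open them and lift, then shut them fully before touching.

Emit:
drive_tool --plan '[[[0,0,0],[0,0,0],0.5],[[0,0,0],[0,0,0],0.5],[[0,0,0],[0,0,0],0.5],[[-0.015,0,0],[0,0,0],0.5],[[-0.03,0,0],[0,0,0],0],[[-0.03,0,0],[0,0,0],0],[[-0.03,0,0],[0,0,0],0],[[-0.03,0,0],[0,0,0],0],[[-0.03,0,0],[0,0,0],0],[[-0.03,0,0],[0,0,0],0],[[-0.03,0,0],[0,0,0],0],[[-0.03,0,0],[0,0,0],0]]'

```text
clock: 17.45
tool_pos: [0.5068, 0.1873, 0.1411]
orientation: [-114.3, 89.8, 22.8]
force: [-0.2, 0.7, -0.0]
opening: 0.0004
```

Emit:
drive_tool --plan '[[[0.008,0,0],[0,0,0],0],[[0.015,0,0],[0,0,0],0],[[0.02,0,0],[0,0,0],0],[[0.023,0,0],[0,0,0],0],[[0.024,0,0],[0,0,0],0]]'

```text
clock: 17.87
tool_pos: [0.5066, 0.1871, 0.1162]
orientation: [-124.9, 89.9, 12.2]
force: [-1.5, 0.5, 2.2]
opening: 0.0004
```

```bash
python3 f.py
```

```text
F tool [-2.16  0.61  1.46] M tool [ 0.01 -0.48  0.22]
jaw -132.83
```

Contact at z = 0.116 m, which is the height of a tab that is fully home. I retreat and make the final check.

Emit:
drive_tool --plan '[[[-0.04,0,0],[0,0,0],0],[[-0.08,0,0],[0,0,0],0],[[-0.12,0,0],[0,0,0],0],[[-0.16,0.02,0],[0,0,0],0],[[-0.19,0.05,0],[0,0,0],0],[[-0.2,0.07,0],[0,0,0],0],[[-0.2,0.07,0],[0,0,0],0],[[-0.2,0.07,0],[0,0,0],0]]'

```text
clock: 18.53
tool_pos: [0.4584, 0.1354, 0.3177]
orientation: [-107.3, 89.6, 29.9]
force: [1.0, 0.2, -0.9]
opening: 0.0004
```

```bash
python3 look.py pics/x.png 0.036
python3 - <<'E'
from h import *
print(ctrl.get_obs()["force"].round(1))
a=ctrl.snapshot("wrist"); b=ctrl.snapshot("side")
cv2.imwrite("pics/8.png",np.hstack([cv2.resize(a,(400,300)),cv2.resize(b[130:310,190:400],(400,343))[:300]]))
for n in ["vial_c","weight_100g","eraser","fine_marker","lid_edge"]:
    print(n,[(np.round(d["pixel"],1).tolist(),round(d["confidence"],2)) for d in ctrl.landmark_of("side",n)[:2]])
E
```

```text
wrist handle_grip [[227.8, 238.1]] []
wrist tab_grip [[207.5, 164.3]] [([206.4, 163.0], 0.91)]
wrist back_notch [[187.2, 160.7]] [([185.4, 162.5], 0.9)]
wrist front_notch [[210.7, 160.7]] [([211.2, 163.8], 0.71)]
side handle_grip [[307.7, 195.6]] [([306.3, 200.6], 0.58)]
side tab_grip [[305.5, 177.8]] [([302.1, 178.0], 0.59)]
side back_notch [[290.4, 185.4]] [([290.3, 188.1], 0.6)]
side front_notch [[304.8, 187.5]] [([305.5, 189.5], 0.82)]
[0.4 0.2 0.7]
vial_c [([279.6, 273.8], 0.47)]
weight_100g [([242.5, 266.9], 0.44)]
eraser [([241.5, 223.8], 0.45)]
fine_marker [([350.1, 257.0], 0.84)]
lid_edge [([321.9, 215.1], 0.69), ([303.5, 183.2], 0.24)]
```

View pics/8.png

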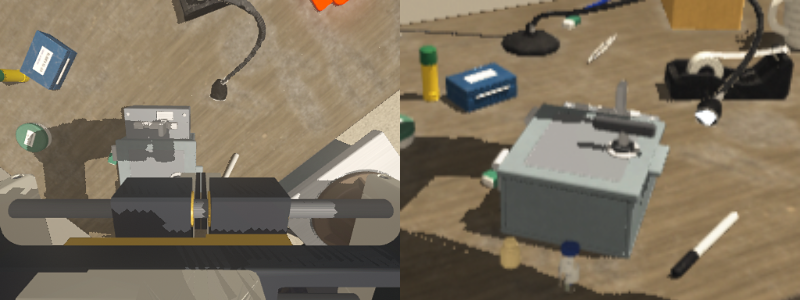

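Run:
```python
from h import *
k=ctrl.get_calibration("side"); R=Ro.from_euler("z",.8251)
for a in (0,75,82,90):
    t=np.radians(90+a*-1) # bar direction, clockwise from case y
    d=np.array([np.cos(t),np.sin(t),0])*.035
    p=proj(k,[R.apply(np.array([-.045,0,.118])+s*d)+[.4398,.275,0] for s in(-1,1)]); q=p[0]-p[1]; print(a,p.round(1).tolist(),(q[1]/q[0]).round(3))
d=ctrl.cut_out("side","handle_grip")[0]; m=d["pixels"]; ys,xs=np.nonzero(m); print(d["confidence"],m.sum(),xs.min(),xs.max())
for x in range(xs.min(),xs.max()+1,4): print(x,ys[xs==x].min())
```

```text
0 [[310.9, 188.2], [304.2, 203.6]] -2.305
75 [[324.2, 196.0], [291.2, 195.2]] 0.025
82 [[324.3, 197.0], [291.2, 194.2]] 0.084
90 [[324.1, 198.1], [291.6, 193.2]] 0.153
0.59 310 293 323
293 192
297 192
301 192
305 193
309 193
313 194
317 194
321 195
```

```bash
python3 -c "
from plant import ctrl
print(ctrl.close_job())"
```

```text
the job is handed in; nothing more can be done
None
```

I closed the lid, turned the T-handle clockwise to its stop and moved the vent slider to the front notch. I handed the job in with about 19 s on the clock; no verdict is reported.

**Checks**
- **T-handle:** the gripper turned about 92° in the main turn. A further 3° raised the resisting torque from 0.47 to 0.72 N m, so the handle was at its stop. In the side picture the bar's slope of 0.11 to 0.15 corresponds to roughly 85 to 90° (the limit is 81°).
- **Lid:** it looks flush in the pictures. I did not measure its angle directly.
- **Vent slider:** the slits look covered, and the tab was found at the front notch in both cameras. Touching its top gave contact at z = 0.116 m, which is the fully-home height.
- **Other things on the table:** their final pixel positions in the side camera are within about 4 px of the start. The arm ended clear of everything, with forces near zero.

**Faults and disagreements**
- **First height check:** the fingers were still closing on the way down and pinched the tab's top by accident. I opened them, backed off and repeated the check cleanly.
- **Case position:** the wrist camera and the fixed cameras disagreed by about 3 mm, so I used a combined fit.

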